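Clear the way and pop open a touch-latch cupboard

ROBOT

A 6-joint arm with a two-finger parallel gripper is mounted at the origin on the work surface. World frame = base frame: x ahead of the robot, y to its left, z up, the work surface at z = 0. Lengths are in m, angles in rad, forces in N, time in s.
With the tool pointing down it reaches from about 0.3 to 0.775 m from the base axis. Payload 14.6 kg.
Tool frame: the origin (TCP) lies on the centre line of the jaws, within the pads' length; the fingertips stand 19 mm ahead of it and the grasp point (between the pads) is the TCP; z points along the fingers, x is the direction in which the jaws open and shut, and the axes are right-handed (so a half turn about z gives the same grasp; the last joint's range is limited). The gripper opens to 94 mm and grips with 3 to 60 N. Pads are 16 mm wide; open, the fingers measure 119 mm over their backs; the gripper's body (75 mm by 177 mm) begins 78 mm behind the grasp point.
Start: joints at [-1.24, 0.3, 1.521, -0, 1.321, -0.067], TCP at [0.213, -0.507, 0.224] pointing down, gripper open.
Joint ranges: [-3.03, 3.03], [-0.79, 2.21], [0.23, 2.52], [-1.04, 4.18], [0, 3.07], [-2.55, 2.55]. Speed limits (rad/s): [2.22, 2.22, 2.57, 3.14, 3.14, 3.14].

INTERFACE

Orientations are given as [roll, pitch, yaw] about the fixed x, y, z axes, in that order (R = Rz(yaw) Ry(pitch) Rx(roll)).
In Python, from station import ctrl, imaging gives the robot as it stands.
- The arm moves only by the shell command python3 -m handwheel 'ROWS' [OPENING] [FORCE]. ROWS is JSON, a list that holds one entry, the list of rows, each a list of 4 numbers: the shift along the tool's x, y, z in m, then the turn about the tool's z in rad. A call has 1 to 10 rows; each row shifts and turns the pose as measured when the row begins, along the tool's axes as they then stand; what a row does not reach is not made up. A row lasts 1/10 s, in which the tool goes at most 50 mm and 8.59 degrees, less where a joint would pass 70% of its speed; a pose out of reach is approached as far as the arm can. A call is refused whole if a number of a shift passes 0.05 or a number of a turn 0.15, either way. A call with a gripper value outside its range is refused whole. OPENING is the finger opening in m, from 0 to 0.094, set as the call begins (- or left out, the last holds). The fingers move at their own pace and stop on an object; FORCE is the grip in N (left out, the last holds). Time passes only in rows, so rows that do not move let the fingers close. It gives the time, the measured TCP pose, the force and the opening at its end, in the units of the state.
- ctrl.get_obs(): the state, without advancing time (a new reading comes with each control period).
- imaging.camera(name): name is "scene" or "top"; returns the picture (400x640x3 uint8, red, green, blue); there is no depth.
- imaging.camera_model(name): a dict with "camera_matrix" (3x3 intrinsics, pixels), "position" and "attitude" of the camera in the world. Camera axes: x right, y up, looking along -z (the intrinsics and any distortion apply to the point x, -y, -z); pixel columns grow to the right and rows downward; lengths in m; the calibration is good to about 2 mm. A picture is of the moment at which its call begins. camera_model takes no time and is no camera call.
- ctrl.hand_in(): hands the job in, once; it reports no verdict.
The state is a dict: "time_s": time; "qpos": joint angles; "joint_vel": joint speeds; "tau": joint torques, N m; "ee_pos": TCP position; "eef_rot": TCP orientation; "force": force on the tool from outside, world axes, zero at the start; "moment": the same for the moment, N m; "grip_width": finger opening in m.
Only numpy, scipy, OpenCV 4.12 (cv2) and the standard library are available. Lean on these libraries where they do the work, as an engineer would, in place of code of your own. Each camera call takes 0.05 s, during which the arm holds its last target. There are 200 camera calls.

TASK

The small cardboard card box is standing in the way of the handleless, touch-latch cupboard. First push it along the bench with the fingers, without picking it up or tipping it, until it stands in front of the drawer unit next door. Then press the free edge of the cupboard door in until the catch lets go, back off and leave the door ajar as its spring holds it; leave everything else where it is.

Things in the scene. Friction and masses are not known exactly. Their poses are not given: they have to be found in the camera images.
- cupboard: Fixed bench-top cupboard, grey with one plain plywood door, no handle; 220 mm wide (y), 160 mm high, bare flat top. Origin: at bench height, middle of its 180 mm deep shell; -x points out of its front (towards the robot), y left as the robot sees it. The shut door's outer face is 113 mm out along -x. It stands left or right of the drawer unit, turned up to 0.14 rad, with a gap of 40 mm or more.
- door (a joint): Door hinge, rad. 0 = shut and latched; positive = open (free edge swings out towards the robot); negative = pressed in. Pressing in the free edge about 4 mm (-0.02 rad) against about 3 N frees the catch; the door meets its stop at -0.038 rad (7 to 8 mm). It then follows the finger out and its spring holds it ajar at about 0.5 rad (free edge about 105 mm out).
- door_press (a point): The point to press, on the outer face of the door, 30 mm in from its free edge and 125 mm above the bench (35 mm below the cupboard's top); it moves with the door. Its x axis points into the cupboard when the door is shut.
- door_hinge (a point): Point on the upright hinge axis of the door, 160 mm above the bench, at the door's left (+y) edge as the robot sees it. From there the door reaches 220 mm to its free edge on the right (-y). It is 15 mm thick and spans 4 to 158 mm above the bench; the axis lies in its inner face.
- catch (a joint): The hidden catch inside the cupboard, m. 0 = holding the door; about 0.018 = let go. It jumps there by itself once the door has been pressed in far enough.
- card_box: Loose closed cardboard card box with a white lid, standing in front of the cupboard door with its middle 105 to 135 mm from it, 120 mm long (its own x), 70 mm wide (its own y), 60 mm high, 0.25 to 0.5 kg, slides on the bench. Origin: centre of its underside. Its length lies roughly along the cupboard's front, up to 0.2 rad askew.
- drawer_unit: Fixed bench-top unit of two shut drawers, grey with white fronts and on each a 70 mm long steel pull standing out 12 mm; 220 mm wide (y), 160 mm high. Origin: at bench height, midway across its width; -x points out of its front, y left as the robot sees it. Drawer fronts are 113 mm out along -x, the back 90 mm along +x.
- cable_reel: Bystander: small black cable reel standing on its flange on the bench left of the work, 84 mm across, 50 mm high. Origin: centre of its underside.
- tape_roll: Bystander: roll of brown packing tape lying flat on the bench right of the work, 100 mm across, 48 mm high. Origin: centre of its underside.
- pen_cup: Bystander: steel pen cup standing on top of the drawer unit, 72 mm across, 90 mm high (its rim 250 mm above the bench). Origin: centre of its underside.
Mind the look-alikes: they are no part of the job. What is shaped like the card_box but purple, red or yellow is not meant.

How it is judged:
By the outcome, as a careful person would: the job done as asked, in the order asked, and still so for the second after the job is handed in, with the robot touching nothing.
It also fails if it takes over 56 s, if anything falls off the work surface, if the arm or the gripper's body presses on something with over 40 N, if the wrist force passes 120 N, or if a joint passes its speed limit or range.

## Working session

There is one attempt and no reset: what is moved stays moved. The work goes in short steps, Python scripts to look and compute and a shell command to move; the robot and the scene stay as the last step left them, time stands still between calls to the robot, and variables do not carry over. Pictures are saved under pics/ and viewed, about 8 in all and at most 12, crops included, and the job is handed in when it is done.

```bash
mkdir -p pics; cat > h.py <<'E'
import numpy as np, cv2
from station import ctrl, imaging
def snap(n,f):
    im=imaging.camera(n); cv2.imwrite('pics/'+f,cv2.cvtColor(im,cv2.COLOR_RGB2BGR)); return im
def ray(n,u,v):
    m=imaging.camera_model(n);K=np.array(m['camera_matrix']);A=np.array(m['attitude'],float)
    if A.shape!=(3,3):
        from scipy.spatial.transform import Rotation as R
        A=(R.from_euler('xyz',A) if A.size==3 else R.from_quat(A)).as_matrix()
    d=np.linalg.inv(K)@[u,v,1]
    return np.array(m['position']),A@np.array([d[0],-d[1],-d[2]])
def onz(n,u,v,z):
    p,d=ray(n,u,v); return (p+d*(z-p[2])/d[2]).round(4)
E
python3 - <<'E'
from h import *
a=snap('scene','s0.png');b=snap('top','t0.png')
for n in('scene','top'):print(imaging.camera_model(n))
print(ctrl.get_obs())
E
```

```text
{'camera_matrix': array([[433.52734715,   0.        , 320.3054859 ],
       [  0.        , 433.52734715, 199.95553899],
       [  0.        ,   0.        ,   1.        ]]), 'position': array([0.69100004, 0.41345427, 1.43754328]), 'attitude': array([0.32396184, 0.00338596, 2.77150281])}
{'camera_matrix': array([[477.14582373,   0.        , 328.64939917],
       [  0.        , 477.14582373, 204.33085261],
       [  0.        ,   0.        ,   1.        ]]), 'position': array([0.23793503, 0.02303106, 1.76858307]), 'attitude': array([ 0.19570317, -0.01180775, -1.55664879])}
{'time_s': 0.1, 'qpos': array([-1.23962444e+00,  3.00411741e-01,  1.52151097e+00,  3.50866188e-05,
        1.32066388e+00, -6.65709717e-02]), 'joint_vel': array([-1.24915320e-03, -3.05700958e-03, -1.33825689e-03, -4.53860726e-04,
        4.80674355e-04, -8.39074337e-05]), 'tau': array([ 1.82989454e-03, -5.32645261e+01, -3.53281188e+01,  7.10114487e-02,
        2.34947907e-02, -6.10089728e-05]), 'ee_pos': array([ 0.2129897 , -0.50686439,  0.22394853]), 'eef_rot': array([-3.14149262e+00,  9.89482513e-04, -1.17306212e+00]), 'force': array([-0.36746512, -0.64557176, -0.19282895]), 'moment': array([-0.04197022, -0.00449893,  0.03567992]), 'grip_width': 0.09396367756465619}
```

View pics/s0.png

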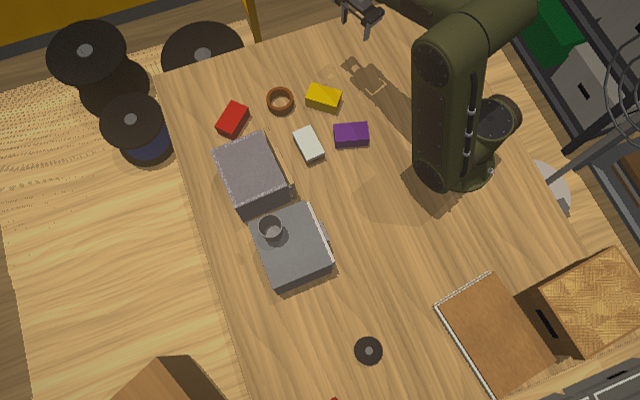

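View pics/t0.png

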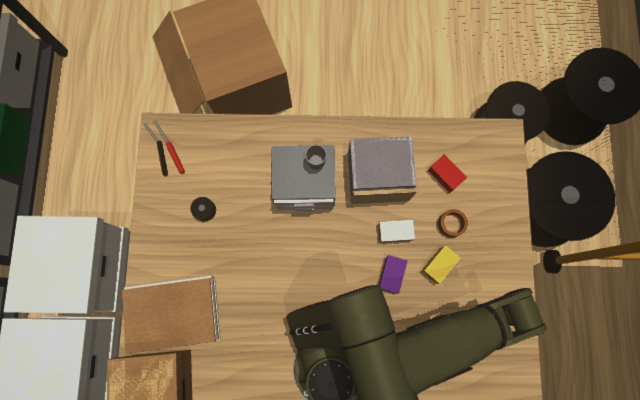

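The scene view shows the white card box at about (308,144) and the cupboard at (250,170). The drawer unit carries the pen cup at (270,228), and the reel is at (368,350). In the top view the box is at (397,231), the cupboard at (382,163), the drawer unit at (303,175), the tape at (453,222), purple at (393,274) and yellow at (441,265). Next I measure the corners.

```bash
python3 - <<'E'
from h import *
a=cv2.imread('pics/t0.png');s=cv2.imread('pics/s0.png')
def rect(im,m,cx,roi):
    mk=np.zeros_like(m);x0,y0,x1,y1=roi;mk[y0:y1,x0:x1]=m[y0:y1,x0:x1]
    mk=cv2.morphologyEx(mk,cv2.MORPH_OPEN,np.ones((3,3)))
    c=max(cv2.findContours(mk,0,2)[0],key=cv2.contourArea);return c
def rep(cam,c,z,lab):
    r=cv2.minAreaRect(c); p=cv2.boxPoints(r);w=np.array([onz(cam,u,v,z)[:2] for u,v in p])
    print(lab,p.round(0).tolist(),'\n ',w.tolist(),'ctr',w.mean(0).round(4),'sides',np.linalg.norm(w-np.roll(w,-1,0),axis=1).round(3))
for cam,im,rw,rc in(('top',a,(372,212,422,250),(340,125,422,192)),('scene',s,(285,115,330,170),(205,125,300,225))):
    h=cv2.cvtColor(im,cv2.COLOR_BGR2HSV)
    white=((h[...,1]<60)&(h[...,2]>130)).astype(np.uint8)*255
    rep(cam,rect(im,white,0,rw),.06,cam+' box')
    grey=((h[...,1]<60)&(h[...,2]>60)).astype(np.uint8)*255
    rep(cam,rect(im,grey,0,rc),.16,cam+' cupb')
h=cv2.cvtColor(a,cv2.COLOR_BGR2HSV);g=((h[...,1]<60)&(h[...,2]>60)).astype(np.uint8)*255
rep('top',rect(a,g,0,(262,140,342,200)),.16,'drawer')
t=cv2.resize(a[120:300,260:480],None,fx=3.5,fy=3.3,interpolation=2);cv2.imwrite('pics/c0.png',t)
E
```

```text
top box [[379.0, 221.0], [413.0, 219.0], [414.0, 239.0], [381.0, 241.0]] 
  [[0.5174, -0.1774], [0.5272, -0.3003], [0.4549, -0.3033], [0.4453, -0.1814]] ctr [ 0.4862 -0.2406] sides [0.123 0.072 0.122 0.072]
top cupb [[349.0, 139.0], [413.0, 136.0], [416.0, 187.0], [352.0, 190.0]] 
  [[0.7931, -0.0608], [0.8097, -0.2866], [0.624, -0.2922], [0.6084, -0.0712]] ctr [ 0.7088 -0.1777] sides [0.226 0.186 0.222 0.185]
scene box [[292.0, 132.0], [310.0, 123.0], [325.0, 152.0], [306.0, 161.0]] 
  [[0.5312, -0.2921], [0.4576, -0.3026], [0.4507, -0.1775], [0.5226, -0.1682]] ctr [ 0.4905 -0.2351] sides [0.074 0.125 0.072 0.124]
scene cupb [[209.0, 150.0], [265.0, 126.0], [296.0, 199.0], [240.0, 223.0]] 
  [[0.8131, -0.2788], [0.616, -0.2952], [0.6076, -0.0194], [0.7939, -0.0088]] ctr [ 0.7077 -0.1506] sides [0.198 0.276 0.187 0.271]
drawer [[272.0, 199.0], [272.0, 145.0], [334.0, 145.0], [334.0, 199.0]] 
  [[0.5726, 0.2037], [0.7666, 0.2109], [0.7705, -0.0073], [0.5761, -0.0096]] ctr [0.6714 0.0994] sides [0.194 0.218 0.194 0.213]
```

View pics/c0.png

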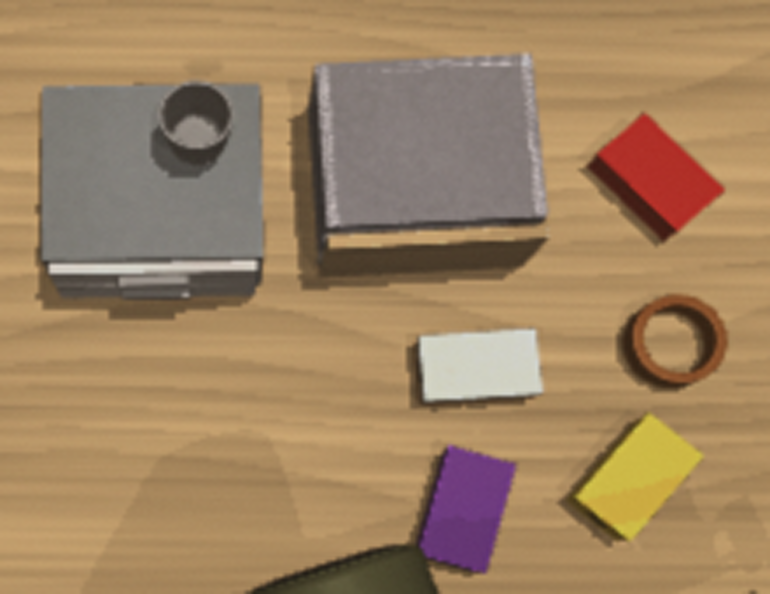

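The crop confirms the layout: white box between the tape and the drawer unit's front, purple just below it and clear of the push line. Box centre is about (0.488,-0.239) at yaw about 0.08. Cupboard yaw is about 0.07, with its door face centre near (0.596,-0.186). The drawer front is at x about 0.565, with y from -0.01 to 0.21.

Plan: turn the jaws across the push line and push along tool -y.

```bash
python3 -m handwheel '[[[0,0,0,-0.1415],[0,0,0,-0.1415],[0,0,0,-0.1415],[0,0,0,-0.1415],[0,0,0,-0.1415],[0,0,0,-0.1415],[0,0,0,-0.1415],[0,0,0,-0.1415],[0,0,0,-0.1415],[0,0,0,0]]]' 0.038
```

```text
time_s: 1.1
ee_pos: [0.2125, -0.5054, 0.2204]
eef_rot: [-3.133, 0.001, 0.152]
force: [-0.3, -0.3, 0.3]
grip_width: 0.0381
```

```bash
python3 -m handwheel '[[[0,0,0,0.05],[0.037,-0.018,0,0],[0.037,-0.018,0,0],[0.037,-0.018,0,0],[0.037,-0.018,0,0],[0.037,-0.018,0,0],[0.037,-0.018,0,0],[0.037,-0.018,0,0],[0.037,-0.018,0,0],[0,0,0,0]]]'
```

```text
time_s: 2.1
ee_pos: [0.5059, -0.3321, 0.2186]
eef_rot: [-3.131, 0.004, 0.046]
force: [0.1, -1.4, -0.1]
grip_width: 0.038
```

```bash
python3 -m handwheel '[[[-0.012,0,0,-0.04],[0,0,0.035,0],[0,0,0.035,0],[0,0,0.03,0],[0,0,0,0]]]'; python3 - <<'E'
from h import *
a=snap('top','t1.png');cv2.imwrite('pics/c1.png',cv2.resize(a[180:310,340:500,::-1],None,fx=4,fy=4))
E
```

```text
time_s: 2.6
ee_pos: [0.4921, -0.3318, 0.1154]
eef_rot: [-3.131, 0.004, 0.069]
force: [0.9, 0.2, 0.5]
grip_width: 0.0376
```

View pics/c1.png

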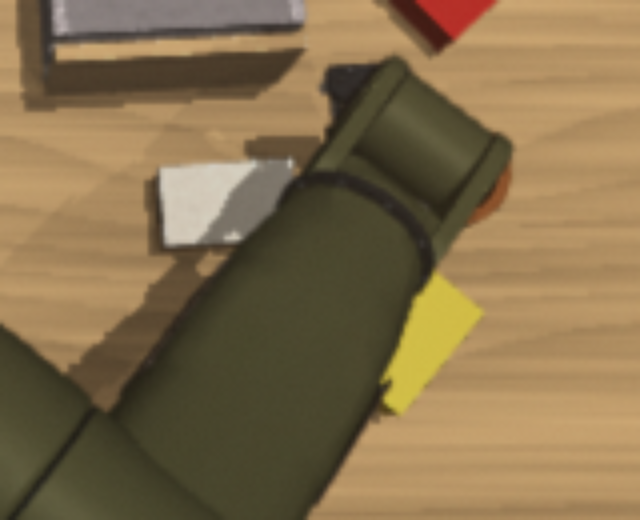

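The arm hides the fingers, but the box is untouched at crop (225,205). I'll go down and start pushing.

```bash
python3 -m handwheel '[[[0,0,0.03,-0.02],[0,0,0.03,0],[0,0,0.024,0],[0,0,0,0]]]'; python3 -m handwheel '[[[0,-0.01,0,0],[0,-0.01,0,0],[0,-0.01,0,0],[0,-0.01,0,0],[0,-0.01,0,0]]]'
```

```text
time_s: 3.05
ee_pos: [0.4953, -0.3356, 0.0403]
eef_rot: [-3.141, -0.006, 0.081]
force: [0.4, 0.6, 0.3]
grip_width: 0.0381
time_s: 3.55
ee_pos: [0.4935, -0.2847, 0.048]
eef_rot: [3.136, -0.014, 0.077]
force: [-0.6, -1.3, -1.1]
grip_width: 0.0376
```

```bash
python3 -m handwheel '[[[0,-0.005,0.01,0],[0,-0.012,0.008,0],[0,-0.012,0.004,0],[0,-0.012,0.001,0],[0,-0.012,0,0]]]'; python3 - <<'E'
from h import *
a=snap('scene','s2.png');cv2.imwrite('pics/c2.png',cv2.resize(a[70:250,210:390,::-1],None,fx=3.3,fy=3.3))
E
```

```text
time_s: 4.05
ee_pos: [0.4923, -0.2321, 0.0259]
eef_rot: [3.126, -0.023, 0.078]
force: [0.2, -5.6, 5.7]
grip_width: 0.038
```

View pics/c2.png

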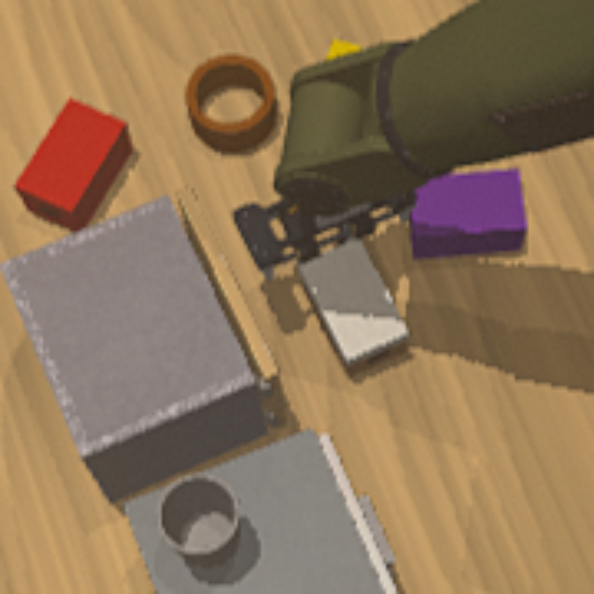

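The box is being pushed squarely by both fingers, clear of purple at crop (468,210). I'll raise the tool a few mm, keep pushing, and yaw slightly so that the line swings away from the drawer front.

```bash
python3 -m handwheel '[[[0,-0.012,-0.006,-0.015],[0,-0.012,-0.002,-0.015],[0,-0.012,0,-0.015],[0,-0.012,0,-0.015],[0,-0.012,0,-0.015],[0,-0.012,0,0]]]'
```

```text
time_s: 4.7
ee_pos: [0.4822, -0.1538, 0.0316]
eef_rot: [3.126, -0.019, 0.159]
force: [0.2, -5.2, 3.7]
grip_width: 0.0381
```

```bash
python3 -m handwheel '[[[0,-0.012,0,0],[0,-0.012,0,0],[0,-0.012,0,0],[0,-0.012,0,0],[0,-0.012,0,0],[0,-0.012,0,0]]]'; python3 - <<'E'
from h import *
a=snap('scene','s3.png');cv2.imwrite('pics/c3.png',cv2.resize(a[70:310,210:390,::-1],None,fx=2.5,fy=2.5))
E
```

```text
time_s: 5.3
ee_pos: [0.4707, -0.0772, 0.0315]
eef_rot: [3.124, -0.022, 0.159]
force: [1.8, -5.2, 3.1]
grip_width: 0.0381
```

View pics/c3.png

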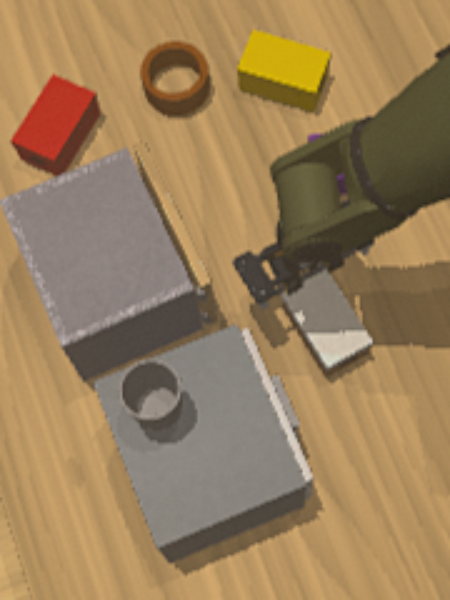

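The box is flush on the fingers and square, heading past the drawer front with a clear gap. I'll finish the push with a slight -x bias.

```bash
python3 -m handwheel '[[[-0.002,-0.012,0,0],[-0.002,-0.012,0,0],[-0.002,-0.012,0,0],[-0.002,-0.012,0,0]]]';  python3 -m handwheel '[[[-0.001,-0.012,0,0],[-0.001,-0.012,0,0],[0,-0.012,0,0],[0,-0.009,0,0],[0,-0.004,0,0]]]'
```

```text
time_s: 5.75
ee_pos: [0.4548, -0.0274, 0.031]
eef_rot: [3.123, -0.025, 0.158]
force: [1.6, -5.8, 5.2]
grip_width: 0.0384
time_s: 6.25
ee_pos: [0.4442, 0.0242, 0.031]
eef_rot: [3.122, -0.027, 0.158]
force: [-0.4, -5.2, 3.1]
grip_width: 0.038
```

```bash
python3 -m handwheel '[[[0,0.015,0,0],[0,0.02,0,0],[0,0.03,0,0],[0,0.04,-0.03,0],[0,0.03,-0.04,0],[0,0.03,-0.04,0],[0,0.03,-0.04,0],[0,0.03,-0.03,0],[0,0,0,0]]]' -; python3 -m handwheel '[[[0,0,0,0.06],[0,0,0,0],[0,0,0,0]]]' 0.0; python3 - <<'E'
from h import *
a=snap('top','t4.png')
h=cv2.cvtColor(a[...,::-1].copy(),cv2.COLOR_BGR2HSV);m=((h[...,1]<60)&(h[...,2]>130)).astype(np.uint8)*255
mk=np.zeros_like(m);mk[213:265,250:350]=m[213:265,250:350]
c=max(cv2.findContours(mk,0,2)[0],key=cv2.contourArea);p=cv2.boxPoints(cv2.minAreaRect(c))
print(p,[onz('top',u,v,.06)[:2].tolist() for u,v in p])
cv2.imwrite('pics/c4.png',cv2.resize(a[120:300,260:480,::-1],None,fx=3.5,fy=3.3))
E
```

```text
time_s: 7.15
ee_pos: [0.4711, -0.1981, 0.2165]
eef_rot: [3.132, -0.014, 0.161]
force: [-0.2, 0.5, -0.5]
grip_width: 0.0378
time_s: 7.45
ee_pos: [0.47, -0.1967, 0.2144]
eef_rot: [3.136, -0.012, 0.1]
force: [-0.3, -0.1, -0.2]
grip_width: 0.0174
[[286.52 236.64]
 [320.4  231.8 ]
 [323.22 251.54]
 [289.34 256.38]] [[0.4559, 0.1576], [0.4754, 0.036], [0.4043, 0.0246], [0.3852, 0.1453]]
```

View pics/c4.png

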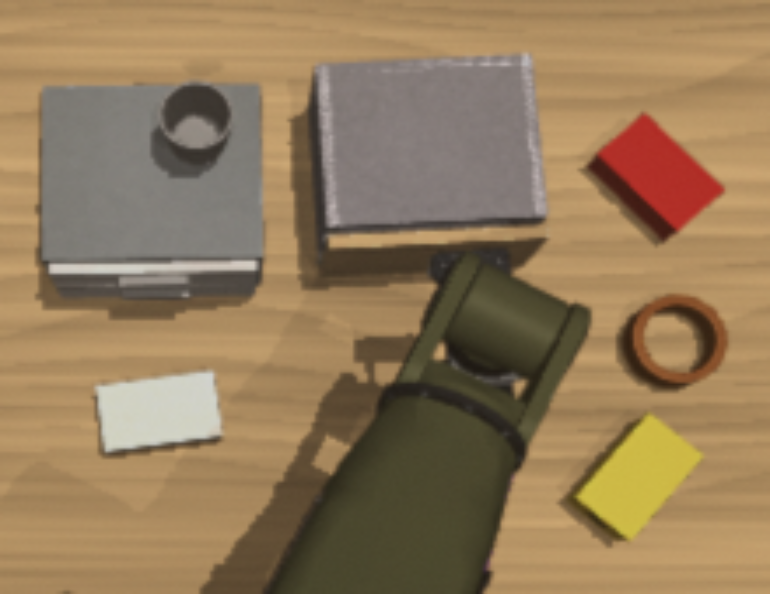

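The box stands at (0.430, 0.091), in front of the drawer unit and square enough; all bystanders are in place. Next I go to a point just off the door's free edge, fingers closed.

```bash
python3 -m handwheel '[[[0.024,0.026,0,0.03],[0.024,0.026,0,0],[0.024,0.026,0,0],[0,0,0,0]]]' 0.0; python3 -m handwheel '[[[0,0,0.03,0],[0,0,0.03,0],[0,0,0.02,0],[0,0,0,0]]]'
```

```text
time_s: 7.9
ee_pos: [0.55, -0.2678, 0.2125]
eef_rot: [3.14, -0.008, 0.076]
force: [-0.6, 0.4, -0.3]
grip_width: 0.0
time_s: 8.3
ee_pos: [0.5498, -0.2651, 0.1275]
eef_rot: [-3.141, -0.005, 0.082]
force: [0.4, 0.5, 0.4]
grip_width: 0.0006
```

```bash
python3 -m handwheel '[[[0.015,0,0,0],[0.008,0,0,0],[0,0,0,0]]]'; python3 -m handwheel '[[[0.005,0,0,0],[0.005,0,0,0]]]';  python3 -m handwheel '[[[0.004,0,0,0],[0.003,0,0,0]]]'
```

```text
time_s: 8.6
ee_pos: [0.5732, -0.2618, 0.1293]
eef_rot: [-3.14, -0.005, 0.085]
force: [0.0, -0.4, 0.6]
grip_width: 0.0006
time_s: 8.8
ee_pos: [0.5834, -0.2609, 0.1307]
eef_rot: [-3.141, -0.006, 0.085]
force: [-0.2, -0.3, 0.6]
grip_width: 0.0007
time_s: 9.0
ee_pos: [0.591, -0.2602, 0.1314]
eef_rot: [-3.141, -0.007, 0.085]
force: [0.0, 0.5, 0.4]
grip_width: 0.0004
```

```bash
python3 -m handwheel '[[[0,0.006,0.005,0.015],[0.003,0,0,0]]]'; python3 -m handwheel '[[[0.003,0,0,0],[0.0,0,0,0]]]';  python3 -m handwheel '[[[0.002,0,0,0],[0,0,0,0]]]'
```

```text
time_s: 9.2
ee_pos: [0.5948, -0.2665, 0.126]
eef_rot: [-3.141, -0.007, 0.069]
force: [0.5, -0.1, -0.8]
grip_width: 0.0006
time_s: 9.4
ee_pos: [0.5978, -0.2666, 0.1258]
eef_rot: [-3.141, -0.005, 0.068]
force: [-1.8, 0.9, 0.1]
grip_width: 0.0006
time_s: 9.6
ee_pos: [0.5996, -0.2666, 0.1258]
eef_rot: [-3.141, -0.005, 0.068]
force: [-2.8, -0.3, 1.3]
grip_width: 0.0006
```

Contact starts at about x 0.596. I'll press about 3-4 mm further.

```bash
python3 -m handwheel '[[[0.0015,0,0,0],[0,0,0,0]]]';  python3 -m handwheel '[[[0.0015,0,0,0],[0,0,0,0]]]'
```

```text
time_s: 9.8
ee_pos: [0.601, -0.2666, 0.1258]
eef_rot: [-3.141, -0.004, 0.068]
force: [-2.9, -0.4, 0.6]
grip_width: 0.0004
time_s: 10.0
ee_pos: [0.6026, -0.2665, 0.1258]
eef_rot: [-3.141, -0.004, 0.068]
force: [-2.7, -0.1, 1.4]
grip_width: 0.0001
```

```bash
python3 -m handwheel '[[[0.001,0,0,0],[0,0,0,0]]]'; python3 -m handwheel '[[[-0.004,0,0,0],[-0.006,0,0,0],[-0.008,0,0,0]]]'; python3 -m handwheel '[[[-0.01,0,0,0],[-0.015,0,0,0]]]'; python3 -m handwheel '[[[-0.02,0,0,0],[-0.02,0,0,0],[-0.025,0,0,0],[-0.025,0,0,0],[-0.025,0,0,0],[0,0,0,0]]]'; python3 - <<'E'
from h import *
a=snap('scene','s5.png');cv2.imwrite('pics/c5.png',cv2.resize(a[70:310,210:390,::-1],None,fx=2.5,fy=2.5))
E
```

```text
time_s: 10.2
ee_pos: [0.603, -0.2665, 0.1258]
eef_rot: [-3.141, -0.003, 0.068]
force: [-4.4, -0.5, 2.1]
grip_width: 0.0006
time_s: 10.5
ee_pos: [0.5846, -0.2671, 0.1254]
eef_rot: [-3.14, -0.003, 0.069]
force: [-1.8, 0.6, 0.2]
grip_width: 0.0007
time_s: 10.7
ee_pos: [0.5584, -0.2685, 0.1251]
eef_rot: [-3.14, -0.003, 0.069]
force: [-1.5, 0.1, -0.2]
grip_width: 0.0005
time_s: 11.3
ee_pos: [0.4362, -0.2762, 0.1247]
eef_rot: [3.141, -0.007, 0.069]
force: [-0.3, -0.4, 0.1]
grip_width: -0.0001
```

View pics/c5.png

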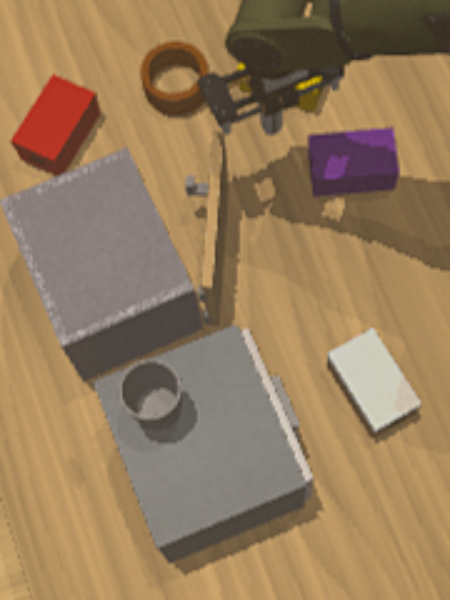

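The door is ajar, its free edge at crop (215,140), and the fingers are clear of it at (270,120). The box is still in front of the drawer unit. I'll retreat a bit further and up, then check that it holds.

```bash
python3 -m handwheel '[[[-0.03,0,0,0],[-0.02,0,-0.03,0],[0,0,-0.04,0],[0,0,-0.04,0],[0,0,0,0],[0,0,0,0],[0,0,0,0],[0,0,0,0],[0,0,0,0],[0,0,0,0]]]'; python3 - <<'E'
from h import *
a=snap('scene','s6.png');cv2.imwrite('pics/c6.png',cv2.resize(a[70:310,210:390,::-1],None,fx=2.5,fy=2.5))
b=cv2.imread('pics/s5.png');e=[onz('scene',210+x/2.5,70+y/2.5,.158)[:2] for x,y in((217,140),(208,290))];print(e)
E
```

```text
time_s: 12.35
ee_pos: [0.3874, -0.2788, 0.2356]
eef_rot: [-3.141, -0.009, 0.071]
force: [0.2, -0.8, -0.8]
grip_width: 0.0005
[array([ 0.5188, -0.2571]), array([ 0.6024, -0.0628])]
```

View pics/c6.png

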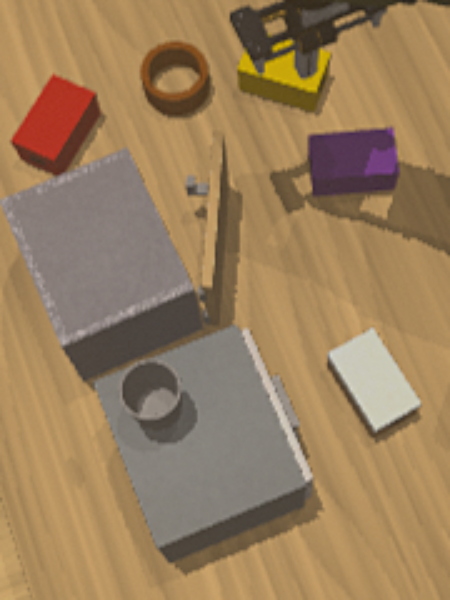

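The door is steady, about 0.48 rad open. The box and bystanders are in place and the arm is clear, so I'll hand in.

```bash
python3 -c "from station import ctrl; print(ctrl.hand_in())"
```

```text
the job is handed in; nothing more can be done
None
```

The job is done and handed in at about 12.4 s. The card box now stands in front of the drawer unit, and the cupboard door is ajar on its spring.

- **Box:** I pushed it along the bench with two spread fingers, at about 5 N. It stands upright at about (0.430, 0.091), opposite the drawer unit's middle (y about 0.10). That puts it about 135 mm out from the drawer front and turned about 0.16 rad.
- **Door:** I pressed the free edge about 7 mm with the closed fingers. The wrist force read 3 to 4.4 N, and the door followed the fingers out. It measured about 0.48 rad open, against the expected 0.5, and looked the same in two pictures 1 s apart.
- **Last checks:** The final picture shows the reds, purple, yellow, tape roll and pen cup where they were, and the arm touching nothing. The cable reel was outside that view, but the arm never went near it.

No check failed. Small drifts in tool height and tilt during the push were corrected as they appeared.

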